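# Tip the reference block onto the inspection bed and press it home

## Robot

A 6-joint arm with a two-finger parallel gripper is mounted at the origin on a cart in front of the work surface, level with it; the furniture and walls round the work are solid. World frame = base frame: x ahead of the robot, y to its left, z up, the work surface at z = 0. Lengths are in m, angles in rad, forces in N, time in s.
With the tool pointing down it reaches from about 0.375 to 0.825 m from the base axis. Payload 5.5 kg.
Tool frame: the origin (TCP) lies on the mounting face of the last link; the fingertips stand 173 mm ahead of it and the grasp point (between the pads) lies 155 mm ahead of it; z points along the fingers, y is the line along which they close (so a half turn about z gives the same grasp; the last joint's range is limited). The gripper opens to 85 mm and grips with 20 to 120 N. Pads are 22 mm wide; open, the fingers measure 114 mm over their backs; the gripper's body (76 mm by 85 mm) begins 54 mm behind the grasp point. The pads swing forward as they close: fully open they stand 13 mm farther back than shut.
Start: joints at [1.33, 0.314, -0.047, 1.21, 0, 1.571], TCP at [0.143, 0.583, 0.405] pointing down, gripper open.
Joint ranges: [-2.67, 2.67], [-0.69, 1.73], [-1.03, 1.25], [-2.08, 2.16], [-1.42, 1.45], [-3.14, 3.14]. Speed limits (rad/s): [2.39, 2.39, 3.01, 3.14, 3.14, 3.14].

## Interface

Orientations are given as a rotation vector (axis times angle).
In Python, from bench import observe, camera, camera_model, close_job gives the robot as it stands.
- The arm moves only by the tool move_arm, never from a script. Its arguments are lists of equal length, an entry for each row: "dr": the turn, a rotation vector about the tool's x, y, z in degrees, a list of three; "dp": the shift along the tool's x, y, z in m, a list of three; "gripper": the opening in per cent of the stroke, from 0 (shut) to 100 (fully open). A call has 1 to 20 rows; each row is the pose to reach, as a shift and turn from the pose commanded when the call began, along the tool's axes at that moment; what a row does not reach only later rows make up. A row lasts 1/12 s, in which the tool goes at most 41.7 mm and 7.16 degrees, less where a joint would pass 70% of its speed; a pose out of reach is approached as far as the arm can. A call with a gripper value outside its range is refused whole. The fingers move at their own pace and stop on an object; "newtons" is the grip in N (left out, the last holds). Time passes only in rows, so rows that repeat a pose let the fingers close. It gives the time, the measured TCP pose, the force, the opening and the grip force at its end, in the units of the state.
- observe(): the state, without advancing time (a new reading comes with each control period).
- camera(name): name is "scene" or "top" or "wrist"; returns (picture, depth): 480x640x3 uint8, red, green, blue; 480x640 float32, m along the optical axis (not along the pixel's ray), 0 where there is no reading.
- camera_model(name): a dict with "intrinsics" (3x3 intrinsics, pixels), "world_from_camera" (4x4, takes a point from camera to world coordinates). Camera axes: x right, y up, looking along -z (the intrinsics and any distortion apply to the point x, -y, -z); pixel columns grow to the right and rows downward; lengths in m; the calibration is good to about 2 mm. A picture is of the moment at which its call begins: read the wrist's pose just before it. camera_model takes no time and is no camera call; for the wrist camera it gives the pose at the moment of the call.
- close_job(): hands the job in; it is judged then, once.
The state is a dict: "clock": time; "joint_positions": joint angles; "dq": joint speeds; "joint_torque": joint torques, N m; "ee_pos": TCP position; "tool_rot": TCP orientation; "wrist_force": force on the tool from outside, world axes, zero at the start; "moment": the same for the moment, N m; "finger_gap": opening from 0.0 (shut) to 1.0 (fully open); "grip_force": force on a finger pad.
Only numpy, scipy, OpenCV 4.12 (cv2) and the standard library are available. Lean on these libraries where they do the work, as an engineer would, in place of code of your own. Each camera call takes 0.05 s, during which the arm holds its last target. There are 200 camera calls.

## Task

Tip the tall aluminium block that stands on the white sheet over the edge of the raised black bed, so that it lies flat on the bed, along it, with the face that now looks away from the bed turned up. Then push it along the bed until its far end sits square against the steel end stop, press it there with about 15 N for a moment, without ramming it, and back away. Do not bump the camera frame hard, and leave the spray bottle and the jar where they stand.

Things in the scene. Friction and masses are not known exactly. Their poses are not given: they have to be found in the camera images.
- block: hollow closed block of bare aluminium, dark round marks on two faces, 95 (x) x 110 (y) x 150 mm tall (z), 0.5 to 0.8 kg, too thick to grip. Origin: centre of its foot face, z from foot to top. It starts upright on the white sheet below the beam, its +x face towards the bed, 3 to 22 mm short of the step and parallel to it within 0.1 rad, up to 20 mm off the station's middle line
- station: grey base of the inspection station, fixed to the bench, 180 mm wide. Origin: on the bench surface below the middle of the step face; x level from the sheet to the end stop (roughly to the robot's right), y roughly away from the robot, z up. From x = -125 mm to 0 lies a slippery white sheet, top 22 mm above the bench; from x = 0 on a black rubber bed 160 mm wide, top 34 mm above the bench
- step_edge (a point): middle of the upper edge of the step between sheet and bed (station x = 0, 34 mm above the bench, 12 mm above the sheet), axes as the station. Pushed low, the block only slides up to the step. Pushed 100 mm or more above its foot it slides to the step, tips over it, falls by itself onto the bed beyond about 32 degrees of lean, and then lies with its foot end near the step
- end_stop: fixed steel bar 140 mm wide across the far end of the bed, 32 mm high above the bed; its origin and axes are the station's, its face towards the block is at station x = 168 mm. Sliding the lying block on the bed takes about 2 to 6 N
- portal: fixed camera frame, origin and axes as the station: one post at y = 138 to 162 mm (x -60 to -20) on the side away from the robot, and an arm from it over the block, x -65 to -15, y to -75 mm, underside 285 mm above the bench; a black camera on it (to x = 46 mm, lens underside 275 mm up). An upright tool cannot follow the push below the arm: lean it 30 to 50 degrees, wrist away from the bed
- spray_bottle: white spray-capped bottle, 44 mm round, 138 mm tall, on the bench beyond the end stop; origin at the centre of its underside
- jar: dark jar, 67 mm round, 80 mm tall, on the bench before the white sheet, on the robot's side of the line of push; origin at the centre of its underside

How it is judged:
On the way, in this order (a step that is already met when the one before it is completed fails the run):
1. the block lies on its side on the bed, the face that looked away from the bed now up, not yet pressing on the end stop (angle between block's own x axis and vertical above 3 rad and angle between the z axis of block and the x axis of station, either way round below 0.3 rad and contact force between block and end_stop below 0.5 N and z of block in the frame of station below 0.09 m), for 0.2 s.
2. the block's far end is pressed firmly against the end stop (4 N or more reach the stop) (contact force between block and end_stop above 4 N and x of block in the frame of station above 0.0145 m), for 0.2 s.
At the end, for the whole second after the job is handed in: the block lies flat on the bed (within 5 degrees), the face that first looked away from the bed up, its 150 mm length along the bed and square to the end stop within 0.05 rad, its far end within 3.5 mm of the stop's face, its middle within 45 mm of the bed's middle line, at rest (angle between block's own x axis and vertical above 3.05 rad and angle between the z axis of block and the x axis of station, either way round below 0.05 rad and x of block in the frame of station above 0.0145 m and y of block in the frame of station between -0.045 and 0.045 m and z of block in the frame of station below 0.086 m and linear speed of block below 0.01 m/s); the robot touches nothing.
It fails at once if the block is rammed: more than 60 N between the end stop and the block (contact force between block and end_stop above 60 N).
It fails at once if the camera frame is bumped hard (more than 15 N) (contact force between any of the arm, the fingers, block and portal above 15 N).
It fails at once if the spray bottle or the jar is shifted by more than 30 mm (distance of any of spray_bottle, jar from where it was at the start of the episode above 0.03 m).
It also fails if it takes over 72 s, if anything falls off the work surface, if the arm or the gripper's body presses on something with over 40 N, if the wrist force passes 120 N, or if a joint passes its speed limit or range.

## Working session

There is one attempt and no reset: what is moved stays moved. The work goes in short steps, Python scripts to look and compute and a tool call to move; the robot and the scene stay as the last step left them, time stands still between calls to the robot, and variables do not carry over. Pictures are saved under pics/ and viewed, at most 10 in all, crops included, and the job is handed in when it is done.

Besides the shell and the picture viewer there is one more tool, called after "Emit:" by a JSON object that holds its "op" and its "data". move_arm: Moves the arm, as the interface text tells. Its arguments: {"type":"object","properties":{"dr":{"type":"array","items":{"type":"array","items":{"type":"number"}}},"dp":{"type":"array","items":{"type":"array","items":{"type":"number"}}},"gripper":{"type":"array","items":{"type":"number"}},"newtons":{"type":"number"}},"required":["dr","dp","gripper"]}

```bash
mkdir -p pics; ls; python3 - <<'E'
from bench import *
import cv2,numpy as np
for n in ("scene","top"):
    p,d=camera(n); cv2.imwrite(f"pics/{n}0.png",p[:,:,::-1]); np.savez(f"{n}0.npz",p=p,d=d)
    m=camera_model(n); print(n,m["intrinsics"],np.round(m["world_from_camera"],3),[k for k in m], (d>0).mean())
s=observe(); print(s)
E
```

```text
pics
scene [[439.49294286   0.         312.82116231]
 [  0.         439.49294286 240.1126659 ]
 [  0.           0.           1.        ]] [[-0.668 -0.453  0.59   1.069]
 [ 0.744 -0.386  0.546  0.659]
 [-0.019  0.804  0.595  0.547]
 [ 0.     0.     0.     1.   ]] ['intrinsics', 'world_from_camera'] 0.9401432291666667
top [[450.70425826   0.         317.20445274]
 [  0.         450.70425826 244.10561147]
 [  0.           0.           1.        ]] [[-0.165  0.765 -0.623  0.043]
 [-0.986 -0.135  0.095  0.307]
 [-0.012  0.63   0.777  0.724]
 [ 0.     0.     0.     1.   ]] ['intrinsics', 'world_from_camera'] 0.99607421875
{'clock': 0.1, 'joint_positions': array([ 1.32999070e+00,  3.14180729e-01, -4.79492871e-02,  1.21018664e+00,
        3.19354597e-06,  1.57079458e+00]), 'dq': array([-0.00115939, -0.00153824,  0.00159839, -0.00096703, -0.00145007,
       -0.0008641 ]), 'joint_torque': array([ 2.12954856e-04, -5.40763485e+01,  3.40541768e+01,  1.11451800e-02,
        3.23985114e-05,  1.90842576e-05]), 'ee_pos': array([0.14303425, 0.58245853, 0.40391839]), 'tool_rot': array([-3.77318192e-01, -3.11866358e+00,  2.37009996e-03]), 'wrist_force': array([-0.28361628, -0.10368624, -0.59596619]), 'moment': array([ 0.00225727,  0.00725212, -0.0049142 ]), 'grip_force': 0.0, 'finger_gap': 1.0011795864809827}
```

View pics/scene0.png

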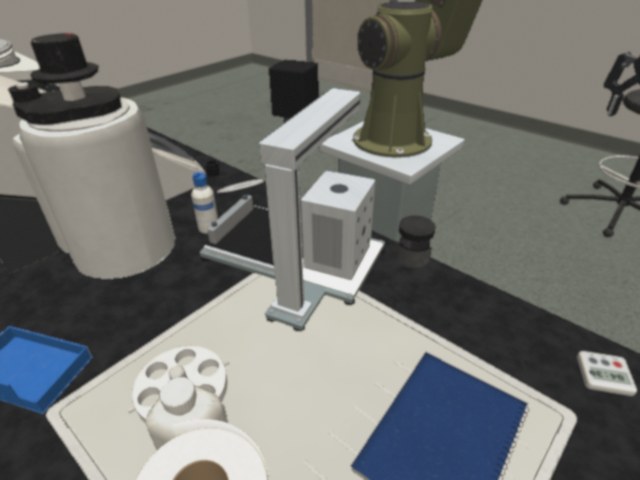

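View pics/top0.png

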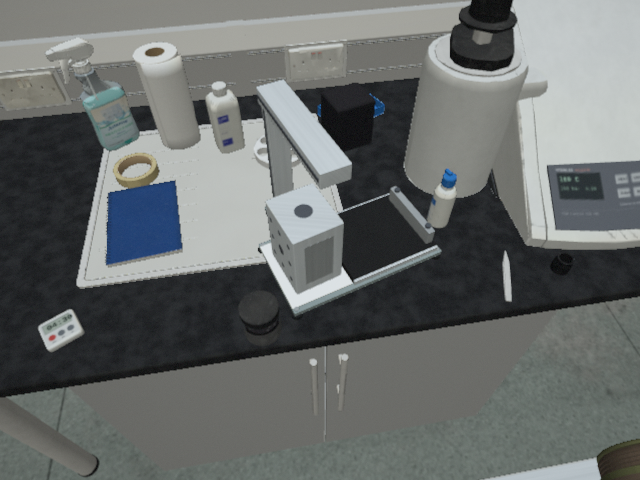

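The scene view shows the block upright at (340,225) behind the portal post, with the jar at (417,240) and the bottle at (203,205). The top view shows the block's top face centred at (303,212), the bed at (375,235), the stop at (411,215), the bottle at (441,200) and the jar at (260,315).

```bash
cat > h.py <<'E'
import numpy as np,cv2
from bench import *
def cloud(d,m):
    K=m["intrinsics"];v,u=np.mgrid[:480,:640]
    c=np.stack([(u-K[0,2])/K[0,0]*d,-(v-K[1,2])/K[1,1]*d,-d,np.ones_like(d)],-1)
    return (c@m["world_from_camera"].T)[...,:3]
def ray(m,u,v,z):
    K=m["intrinsics"];T=m["world_from_camera"]
    r=T[:3,:3]@np.array([(u-K[0,2])/K[0,0],-(v-K[1,2])/K[1,1],-1]);o=T[:3,3]
    return o+r*(z-o[2])/r[2]
def rect(P):
    r=cv2.minAreaRect(P[:,:2].astype(np.float32)*1000)
    return np.round(r[0],1),np.round(r[1],1),round(r[2],2),np.round(cv2.boxPoints(r),1).tolist()
E
python3 - <<'E'
from h import *
def comp(mask,seed):
    n,l=cv2.connectedComponents(mask.astype(np.uint8)); return l==l[seed[1],seed[0]]
for n in("top","scene"):
    f=np.load(n+"0.npz");W=cloud(f["d"],camera_model(n));z=W[...,2]
    for nm,lo,hi,s in (dict(top=[("block",.164,.18,(290,205)),("bed",.030,.039,(380,240)),("sheet",.017,.027,(300,302)),("stop",.06,.072,(411,212)),("jar",.074,.086,(260,305)),("bott",.10,.15,(449,178))],
      scene=[("block",.164,.18,(330,185)),("jar",.072,.086,(417,226)),("bott",.1,.15,(201,182)),("stop",.06,.072,(235,213)),("bed",.03,.039,(255,235))])[n]):
        k=comp((z>lo)&(z<hi),s);P=W[k]
        print(n,nm,k.sum(),np.round(W[s[1],s[0]],3),"zmed",np.round(np.median(P[:,2]),4),*rect(P))
E
```

```text
top block 2890 [0.577 0.271 0.172] zmed 0.1722 [558.2 251.3] [112.5  95.5] 18.52 [[489.6000061035156, 278.70001220703125], [520.0, 188.10000610351562], [626.7000122070312, 223.89999389648438], [596.2999877929688, 314.5]]
top bed 4971 [0.585 0.099 0.033] zmed 0.034 [603.9 105.2] [172.3 187.3] 16.83 [[494.3999938964844, 169.89999389648438], [548.5999755859375, -9.399999618530273], [713.5, 40.5], [659.2999877929688, 219.8000030517578]]
top sheet 2316 [0.478 0.275 0.021] zmed 0.0217 [587.1 160.6] [182.2 320.2] 16.71 [[453.8999938964844, 287.70001220703125], [545.9000244140625, -18.899999618530273], [720.4000244140625, 33.5], [628.4000244140625, 340.1000061035156]]
top stop 446 [0.619 0.03  0.066] zmed 0.0657 [627.9  26.4] [141.4  16.8] 16.47 [[557.7999877929688, 14.399999618530273], [562.5, -1.7000000476837158], [698.0999755859375, 38.400001525878906], [693.4000244140625, 54.5]]
top jar 1159 [0.447 0.344 0.079] zmed 0.0808 [442.1 346.6] [65.  66.3] 83.99 [[405.70001220703125, 317.79998779296875], [471.6000061035156, 310.79998779296875], [478.3999938964844, 375.3999938964844], [412.5, 382
[... 694 characters left out ...]
ne bott 238 [ 0.645 -0.037  0.119] zmed 0.1207 [643.7 -43. ] [22.  28.1] 84.81 [[628.7999877929688, -52.70000076293945], [656.7000122070312, -55.20000076293945], [658.7000122070312, -33.29999923706055], [630.7000122070312, -30.799999237060547]]
scene stop 304146 [0.62  0.029 0.06 ] zmed 0.0057 [ -612.5 -1271.1] [4203.2 3458.8] 89.11 [[-2374.39990234375, -3345.5], [1084.0, -3399.300048828125], [1149.4000244140625, 803.2999877929688], [-2309.0, 857.0999755859375]]
scene bed 2354 [0.622 0.088 0.033] zmed 0.0339 [611.1  89.4] [171.  157.7] 15.83 [[507.29998779296875, 142.0], [550.2999877929688, -9.699999809265137], [714.7999877929688, 36.900001525878906], [671.7999877929688, 188.60000610351562]]
```

```bash
cat >> h.py <<'E'
from scipy.spatial.transform import Rotation as Ro
A=np.radians(16.6);O=np.array([.5786,.195,0])
S=np.array([[np.sin(A),np.cos(A),0],[-np.cos(A),np.sin(A),0],[0,0,1.]])  # columns: station axes
def st(p): return S.T@(np.asarray(p)-O)
def plan(x,y,z,lean,L=.173):
    "target tip in station mm, lean deg -> dr, dp in tool axes from the measured pose"
    l=np.radians(lean);zt=np.array([np.sin(l),0,-np.cos(l)])
    Rt=np.c_[np.cross([0,1,0],zt),[0,1,0],zt]; R=S@Rt
    p=O+S@(np.array([x,y,z])/1000-L*zt); s=observe(); R0=Ro.from_rotvec(s["tool_rot"])
    print("dr",np.round(np.degrees((R0.inv()*Ro.from_matrix(R)).as_rotvec()),1),"dp",np.round(R0.inv().apply(p-s["ee_pos"]),4))
def now():
    s=observe();R=Ro.from_rotvec(s["tool_rot"]).as_matrix()
    print("t",round(s["clock"],2),"tip",np.round(st(s["ee_pos"]+R@[0,0,.173])*1000,1),"ztool",np.round(S.T@R[:,2],3),"ytool",np.round(S.T@R[:,1],3),"F",np.round(S.T@s["wrist_force"],1),"q",np.round(s["joint_positions"],2),"gap",round(s["finger_gap"],2))
E
python3 - <<'E'
from h import *
now(); plan(-150,-2,150,48); plan(-170,-2,170,48)
E
```

```text
t 0.1 tip [-495.5 -306.9  230.9] ztool [ 0.001 -0.001 -1.   ] ytool [-0.863  0.506 -0.002] F [ 0.  -0.3 -0.6] q [ 1.33  0.31 -0.05  1.21  0.    1.57] gap 1.0
dr [ 24.8 -43.4  56. ] dp [-0.3727 -0.0329  0.1382]
dr [ 24.8 -43.4  56. ] dp [-0.3626 -0.0157  0.1182]
```

Emit:
{"op": "move_arm", "data": {"dr": [[6, -11, 14], [12, -22, 28], [18, -33, 42], [24.8, -43.4, 56], [24.8, -43.4, 56], [24.8, -43.4, 56], [24.8, -43.4, 56], [24.8, -43.4, 56], [24.8, -43.4, 56], [24.8, -43.4, 56], [24.8, -43.4, 56], [24.8, -43.4, 56], [24.8, -43.4, 56], [24.8, -43.4, 56], [24.8, -43.4, 56], [24.8, -43.4, 56]], "dp": [[-0.03, 0, 0.0], [-0.06, 0, 0.0], [-0.1, 0, 0.0], [-0.13, 0, 0.02], [-0.16, 0, 0.03], [-0.2, 0, 0.05], [-0.23, 0, 0.06], [-0.26, -0.01, 0.07], [-0.29, -0.01, 0.08], [-0.32, -0.01, 0.1], [-0.34, -0.015, 0.11], [-0.3626, -0.0157, 0.1182], [-0.3626, -0.0157, 0.1182], [-0.3626, -0.0157, 0.1182], [-0.3626, -0.0157, 0.1182], [-0.3626, -0.0157, 0.1182]], "gripper": [50, 50, 50, 50, 50, 50, 50, 50, 50, 50, 50, 50, 50, 50, 50, 50]}}

```text
clock: 1.43
ee_pos: [0.4907, 0.4815, 0.2873]
tool_rot: [1.432, 1.921, -0.633]
wrist_force: [0.4, 0.5, 0.4]
finger_gap: 0.495
grip_force: 0.0
```

```bash
python3 - <<'E'
from h import *
now(); plan(-125,-2,150,48)
E
```

```text
t 1.43 tip [-171.5   -2.1  171.1] ztool [ 0.741  0.002 -0.671] ytool [-0.001  1.     0.001] F [-0.4  0.5  0.4] q [ 0.91  0.85  0.4   1.69 -0.65  2.39] gap 0.5
dr [ 0.1 -0.2 -0. ] dp [-0.015   0.0003  0.0486]
```

Emit:
{"op": "move_arm", "data": {"dr": [[0, 0, 0], [0, 0, 0], [0, 0, 0], [0, 0, 0], [0, 0, 0], [0, 0, 0], [0, 0, 0]], "dp": [[-0.004, 0, 0.011], [-0.008, 0, 0.022], [-0.012, 0, 0.033], [-0.016, 0, 0.044], [-0.019, 0, 0.051], [-0.0223, 0, 0.056], [-0.0223, 0, 0.056]], "gripper": [50, 50, 50, 50, 50, 50, 50]}}

```text
clock: 2.02
ee_pos: [0.5075, 0.4263, 0.2661]
tool_rot: [1.433, 1.92, -0.634]
wrist_force: [-0.7, 0.6, 0.5]
finger_gap: 0.501
grip_force: 0.0
```

```bash
python3 - <<'E'
from h import *
now(); plan(-65,-2,150,48)
p,d=camera("top"); cv2.imwrite("pics/top1.png",p[120:360,160:480,::-1].repeat(2,0).repeat(2,1))
E
```

```text
t 2.02 tip [-113.7   -2.   150.1] ztool [ 0.741  0.001 -0.671] ytool [0.    1.    0.001] F [-0.7 -0.5  0.5] q [ 0.85  0.79  0.24  1.55 -0.68  2.32] gap 0.5
dr [ 0.  -0.1 -0.1] dp [-0.0322  0.0001  0.0362]
```

View pics/top1.png

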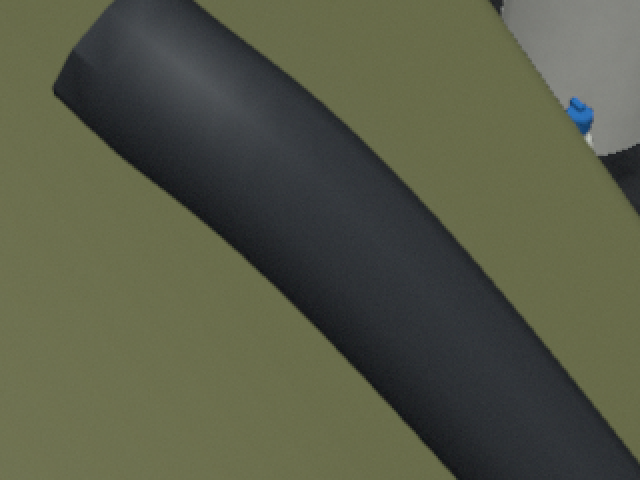

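The arm blocks the top camera's view (only the bottle's cap shows, at (580,115) in the crop), so I'll use the scene camera while pushing.

Emit:
{"op": "move_arm", "data": {"dr": [[0, 0, 0], [0, 0, 0], [0, 0, 0], [0, 0, 0], [0, 0, 0], [0, 0, 0], [0, 0, 0], [0, 0, 0], [0, 0, 0], [0, 0, 0], [0, 0, 0], [0, 0, 0], [0, 0, 0], [0, 0, 0], [0, 0, 0], [0, 0, 0]], "dp": [[-0.002, 0, 0.00225], [-0.004, 0, 0.0045], [-0.006, 0, 0.00675], [-0.008, 0, 0.009], [-0.01, 0, 0.01125], [-0.012, 0, 0.0135], [-0.014, 0, 0.01575], [-0.016, 0, 0.018], [-0.018, 0, 0.02025], [-0.02, 0, 0.0225], [-0.022, 0, 0.02475], [-0.024, 0, 0.027], [-0.026, 0, 0.02925], [-0.028, 0, 0.0315], [-0.03, 0, 0.03375], [-0.032, 0, 0.036]], "gripper": [50, 50, 50, 50, 50, 50, 50, 50, 50, 50, 50, 50, 50, 50, 50, 50]}}

```text
clock: 3.4
ee_pos: [0.5215, 0.3808, 0.2663]
tool_rot: [1.432, 1.92, -0.633]
wrist_force: [-1.2, 5.3, 7.4]
finger_gap: 0.499
grip_force: 3.7
```

```bash
python3 - <<'E'
from h import *
now(); plan(-40,-2,150,48); plan(-25,-2,150,48)
p,d=camera("scene"); cv2.imwrite("pics/sc1.png",p[80:340,180:500,::-1].repeat(2,0).repeat(2,1))
E
```

```text
t 3.4 tip [-66.1  -1.2 150.2] ztool [ 0.742  0.002 -0.671] ytool [-0.001  1.     0.003] F [-5.4  0.4  7.4] q [ 0.79  0.73  0.14  1.46 -0.71  2.25] gap 0.5
dr [ 0.1 -0.1 -0.1] dp [-0.0169 -0.0004  0.0195]
dr [ 0.1 -0.1 -0.1] dp [-0.027  -0.0004  0.0306]
```

View pics/sc1.png

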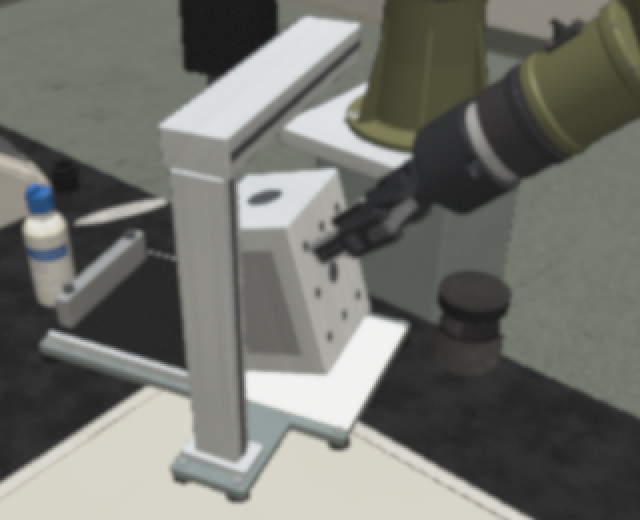

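The crop shows the block leaning about 15° over the step, the fingers on its face at (320,250), and plenty of room to the portal arm.

Emit:
{"op": "move_arm", "data": {"dr": [[0, 0, 0], [0, 0, 0], [0, 0, 0], [0, 0, 0], [0, 0, 0], [0, 0, 0], [0, 0, 0], [0, 0, 0], [0, 0, 0], [0, 0, 0], [0, 0, 0], [0, 0, 0], [0, 0, 0], [0, 0, 0], [0, 0, 0], [0, 0, 0]], "dp": [[-0.002, 0, 0.0022], [-0.004, 0, 0.0045], [-0.006, 0, 0.0068], [-0.008, 0, 0.009], [-0.01, 0, 0.0113], [-0.012, 0, 0.0136], [-0.014, 0, 0.0159], [-0.016, 0, 0.0181], [-0.018, 0, 0.0204], [-0.02, 0, 0.0227], [-0.022, 0, 0.025], [-0.024, 0, 0.0272], [-0.026, 0, 0.0295], [-0.026, 0, 0.0295], [-0.026, 0, 0.0295], [-0.026, 0, 0.0295]], "gripper": [50, 50, 50, 50, 50, 50, 50, 50, 50, 50, 50, 50, 50, 50, 50, 50]}}

```text
clock: 4.78
ee_pos: [0.5325, 0.3428, 0.2642]
tool_rot: [1.432, 1.921, -0.636]
wrist_force: [-0.5, 0.8, 0.1]
finger_gap: 0.501
grip_force: 0.0
```

```bash
python3 - <<'E'
from h import *
now(); plan(-85,-2,150,48)
p,d=camera("scene"); cv2.imwrite("pics/sc2.png",p[80:340,180:500,::-1].repeat(2,0).repeat(2,1))
E
```

```text
t 4.78 tip [-26.5  -2.  148.1] ztool [ 0.742 -0.    -0.671] ytool [0. 1. 0.] F [-0.9 -0.3  0.1] q [ 0.74  0.69  0.06  1.39 -0.73  2.19] gap 0.5
dr [-0.  -0.1 -0. ] dp [ 0.0382 -0.0001 -0.0446]
```

View pics/sc2.png

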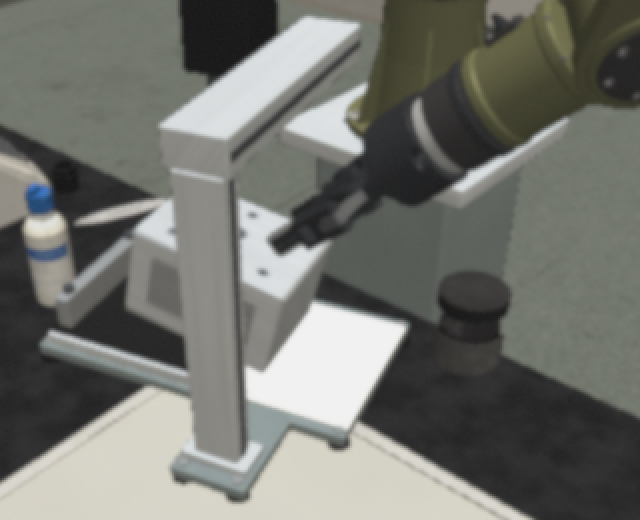

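The block has fallen onto the bed, marked face up. Its foot end is near the step at (265,365) in the crop. I'll back off and measure.

Emit:
{"op": "move_arm", "data": {"dr": [[0, 0, 0], [0, 0, 0], [0, 0, 0], [0, 0, 0], [0, 0, 0], [0, 0, 0]], "dp": [[0.008, 0, -0.009], [0.016, 0, -0.018], [0.024, 0, -0.027], [0.032, 0, -0.036], [0.04, 0, -0.0446], [0.04, 0, -0.0446]], "gripper": [50, 50, 50, 50, 50, 50]}}

```text
clock: 5.33
ee_pos: [0.5144, 0.4033, 0.2643]
tool_rot: [1.43, 1.923, -0.633]
wrist_force: [-0.2, -0.6, -0.5]
finger_gap: 0.5
grip_force: 0.0
```

```bash
cat >> h.py <<'E'
def look(n="scene"):
    p,d=camera(n);W=cloud(d,camera_model(n));Q=(W-O)@S
    k=(abs(Q[...,2]-.129)<.006)&(Q[...,0]>-.08)&(Q[...,0]<.19)&(abs(Q[...,1])<.085)
    print(k.sum(),"z",np.round(np.median(Q[k][:,2]),4),rect(Q[k])[:3])
    for a in (0,1): print(np.round(np.percentile(Q[k][:,a],[0.5,2,98,99.5]),4))
    np.savez("last.npz",Q=Q,p=p); return Q,p
E
python3 - <<'E'
from h import *
now(); look(); now(); plan(-60,-2,70,48)
E
```

```text
t 5.33 tip [-89.8  -1.5 148.2] ztool [ 0.741  0.003 -0.671] ytool [-0.003  1.     0.001] F [ 0.5 -0.4 -0.5] q [ 0.82  0.76  0.18  1.5  -0.7   2.29] gap 0.5
1471 z 0.1289 (array([48.9, -3.1]), array([150.8, 112.5]), 0.07)
[-0.026  -0.0253  0.1212  0.1233]
[-0.0564 -0.0544  0.0514  0.0523]
t 5.38 tip [-88.5  -1.5 148.3] ztool [ 0.742  0.002 -0.671] ytool [-0.002  1.     0.001] F [-0.8  0.1  0.3] q [ 0.82  0.76  0.18  1.5  -0.7   2.28] gap 0.5
dr [ 0.1 -0.1  0.1] dp [ 0.0393 -0.0002  0.0737]
```

Emit:
{"op": "move_arm", "data": {"dr": [[0, 0, 0], [0, 0, 0], [0, 0, 0], [0, 0, 0], [0, 0, 0], [0, 0, 0], [0, 0, 0]], "dp": [[0.008, 0, 0.015], [0.016, 0, 0.03], [0.024, 0, 0.045], [0.032, 0, 0.06], [0.0393, 0, 0.0737], [0.0393, 0, 0.0737], [0.0393, 0, 0.0737]], "gripper": [50, 50, 50, 50, 50, 50, 50]}}

```text
clock: 5.97
ee_pos: [0.5235, 0.3726, 0.1858]
tool_rot: [1.432, 1.92, -0.637]
wrist_force: [-0.6, 0.5, -0.2]
finger_gap: 0.503
grip_force: 0.0
```

```bash
python3 - <<'E'
from h import *
now(); plan(-35,-1,70,48);plan(8,-1,70,48)
E
```

```text
t 5.97 tip [-57.5  -2.2  69.9] ztool [ 0.742 -0.001 -0.67 ] ytool [ 0.001  1.    -0.001] F [-0.6 -0.4 -0.2] q [ 0.78  0.8   0.06  1.32 -0.71  2.24] gap 0.5
dr [-0.1 -0.1  0. ] dp [-0.0149  0.0011  0.0166]
dr [-0.1 -0.1  0. ] dp [-0.0438  0.0011  0.0485]
```

Emit:
{"op": "move_arm", "data": {"dr": [[0, 0, 0], [0, 0, 0], [0, 0, 0], [0, 0, 0], [0, 0, 0], [0, 0, 0], [0, 0, 0], [0, 0, 0], [0, 0, 0], [0, 0, 0], [0, 0, 0], [0, 0, 0], [0, 0, 0], [0, 0, 0], [0, 0, 0], [0, 0, 0], [0, 0, 0], [0, 0, 0], [0, 0, 0], [0, 0, 0]], "dp": [[-0.005, 0, 0.0055], [-0.01, 0, 0.011], [-0.0125, 0, 0.0138], [-0.015, 0, 0.0166], [-0.017, 0, 0.0188], [-0.019, 0, 0.021], [-0.021, 0, 0.0232], [-0.023, 0, 0.0254], [-0.025, 0, 0.0277], [-0.027, 0, 0.0299], [-0.029, 0, 0.0321], [-0.031, 0, 0.0343], [-0.033, 0, 0.0365], [-0.035, 0, 0.0388], [-0.037, 0, 0.041], [-0.039, 0, 0.0432], [-0.041, 0, 0.0454], [-0.0425, 0, 0.047], [-0.0438, 0, 0.0485], [-0.0438, 0, 0.0485]], "gripper": [50, 50, 50, 50, 50, 50, 50, 50, 50, 50, 50, 50, 50, 50, 50, 50, 50, 50, 50, 50]}}

```text
clock: 7.63
ee_pos: [0.5426, 0.3115, 0.1868]
tool_rot: [1.433, 1.921, -0.632]
wrist_force: [-0.8, 3.7, 1.4]
finger_gap: 0.503
grip_force: 2.0
```

```bash
python3 - <<'E'
from h import *
now(); look(); plan(18,-1,70,48)
E
```

```text
t 7.63 tip [ 6.2 -0.9 70.5] ztool [ 0.741  0.002 -0.672] ytool [-0.     1.     0.003] F [-3.7  0.3  1.4] q [ 0.69  0.73 -0.05  1.19 -0.75  2.14] gap 0.5
1643 z 0.1289 (array([40.4,  0.6]), array([119.6, 244.7]), 86.17)
[-0.0769 -0.0705  0.1568  0.159 ]
[-0.0559 -0.0525  0.0648  0.066 ]
dr [ 0.1 -0.2 -0.1] dp [-0.0069  0.0003  0.0091]
```

Emit:
{"op": "move_arm", "data": {"dr": [[0, 0, 0], [0, 0, 0], [0, 0, 0], [0, 0, 0], [0, 0, 0], [0, 0, 0], [0, 0, 0]], "dp": [[-0.0007, 0, 0.0008], [-0.0014, 0, 0.0016], [-0.0021, 0, 0.0024], [-0.0028, 0, 0.0032], [-0.0035, 0, 0.004], [-0.0041, 0, 0.0046], [-0.0047, 0, 0.0052]], "gripper": [50, 50, 50, 50, 50, 50, 50]}}

```text
clock: 8.27
ee_pos: [0.5444, 0.305, 0.1868]
tool_rot: [1.433, 1.921, -0.632]
wrist_force: [-2.4, 5.6, 3.8]
finger_gap: 0.5
grip_force: 3.4
```

```bash
python3 - <<'E'
from h import *
now()
E
```

```text
t 8.27 tip [12.9 -0.9 70.5] ztool [ 0.741  0.002 -0.672] ytool [-0.001  1.     0.003] F [-6.1 -0.7  3.8] q [ 0.68  0.73 -0.06  1.18 -0.75  2.13] gap 0.5
```

Emit:
{"op": "move_arm", "data": {"dr": [[0, 0, 0], [0, 0, 0], [0, 0, 0], [0, 0, 0]], "dp": [[-0.0003, 0, 0.0004], [-0.0007, 0, 0.0008], [-0.001, 0, 0.0011], [-0.0013, 0, 0.0015]], "gripper": [50, 50, 50, 50]}}

```text
clock: 8.6
ee_pos: [0.545, 0.3032, 0.1868]
tool_rot: [1.433, 1.921, -0.632]
wrist_force: [-2.3, 6.4, 4.1]
finger_gap: 0.5
grip_force: 3.7
```

```bash
python3 - <<'E'
from h import *
now()
E
```

```text
t 8.6 tip [14.9 -0.9 70.5] ztool [ 0.741  0.002 -0.672] ytool [-0.001  1.     0.003] F [-6.8 -0.4  4.1] q [ 0.68  0.72 -0.07  1.18 -0.76  2.12] gap 0.5
```

Emit:
{"op": "move_arm", "data": {"dr": [[0, 0, 0], [0, 0, 0], [0, 0, 0]], "dp": [[-0.0003, 0, 0.0004], [-0.0007, 0, 0.0008], [-0.0007, 0, 0.0008]], "gripper": [50, 50, 50]}}

```text
clock: 8.85
ee_pos: [0.5453, 0.3021, 0.1867]
tool_rot: [1.433, 1.921, -0.632]
wrist_force: [-1.6, 6.6, 4.3]
finger_gap: 0.504
grip_force: 3.3
```

```bash
python3 - <<'E'
from h import *
now()
E
```

```text
t 8.85 tip [16.  -0.9 70.5] ztool [ 0.741  0.002 -0.672] ytool [-0.001  1.     0.003] F [-6.8  0.3  4.3] q [ 0.68  0.72 -0.07  1.18 -0.76  2.12] gap 0.5
```

Emit:
{"op": "move_arm", "data": {"dr": [[0, 0, 0], [0, 0, 0], [0, 0, 0], [0, 0, 0]], "dp": [[-0.0003, 0, 0.0004], [-0.0007, 0, 0.0008], [-0.001, 0, 0.0011], [-0.001, 0, 0.0011]], "gripper": [50, 50, 50, 50]}}

```text
clock: 9.18
ee_pos: [0.5454, 0.3016, 0.187]
tool_rot: [1.434, 1.923, -0.63]
wrist_force: [-5.1, 13.3, 5.6]
finger_gap: 0.498
grip_force: 6.5
```

```bash
python3 - <<'E'
from h import *
now()
E
```

```text
t 9.18 tip [16.2 -0.9 70.5] ztool [ 0.739  0.003 -0.674] ytool [-0.001  1.     0.003] F [-14.2  -1.1   5.6] q [ 0.68  0.72 -0.07  1.17 -0.75  2.12] gap 0.5
```

Emit:
{"op": "move_arm", "data": {"dr": [[0, 0, 0], [0, 0, 0], [0, 0, 0], [0, 0, 0], [0, 0, 0], [0, 0, 0]], "dp": [[-0.0003, 0, 0.0003], [-0.0006, 0, 0.0006], [-0.0006, 0, 0.0006], [-0.0006, 0, 0.0006], [-0.0006, 0, 0.0006], [-0.0006, 0, 0.0006]], "gripper": [50, 50, 50, 50, 50, 50]}}

```text
clock: 9.68
ee_pos: [0.5455, 0.3015, 0.1872]
tool_rot: [1.434, 1.924, -0.629]
wrist_force: [-7.4, 15.2, 7.6]
finger_gap: 0.499
grip_force: 8.3
```

```bash
python3 - <<'E'
from h import *
now(); plan(-70,-1,75,48); plan(-120,-1,150,48)
E
```

```text
t 9.68 tip [16.2 -0.8 70.5] ztool [ 0.738  0.003 -0.674] ytool [-0.001  1.     0.003] F [-16.7  -2.8   7.6] q [ 0.68  0.72 -0.07  1.17 -0.75  2.12] gap 0.5
dr [ 0.2 -0.4 -0.1] dp [ 0.0561  0.0005 -0.0667]
dr [ 0.2 -0.4 -0.1] dp [ 0.0344  0.0008 -0.1542]
```

Emit:
{"op": "move_arm", "data": {"dr": [[0, 0, 0], [0, 0, 0], [0, 0, 0], [0, 0, 0], [0, 0, 0], [0, 0, 0]], "dp": [[-0.0004, 0, 0.0004], [-0.0008, 0, 0.0009], [-0.0008, 0, 0.0009], [-0.0008, 0, 0.0009], [-0.0008, 0, 0.0009], [-0.0008, 0, 0.0009]], "gripper": [50, 50, 50, 50, 50, 50]}}

```text
clock: 10.18
ee_pos: [0.5455, 0.3012, 0.1874]
tool_rot: [1.435, 1.926, -0.628]
wrist_force: [-10.2, 20.6, 8.7]
finger_gap: 0.5
grip_force: 11.0
```

```bash
python3 - <<'E'
from h import *
now(); look()
E
```

```text
t 10.18 tip [16.3 -0.8 70.4] ztool [ 0.737  0.003 -0.676] ytool [-0.002  1.     0.003] F [-22.7  -3.9   8.7] q [ 0.68  0.72 -0.07  1.17 -0.75  2.11] gap 0.5
1702 z 0.1289 (array([48.1,  0.1]), array([120.7, 246.9]), 85.83)
[-0.0718 -0.064   0.1668  0.1683]
[-0.0557 -0.0523  0.0646  0.0668]
```

Total push is 22.7 N, or about 16 N at the stop after friction. Backing away now.

Emit:
{"op": "move_arm", "data": {"dr": [[0, 0, 0], [0, 0, 0], [0, 0, 0], [0, 0, 0], [0, 0, 0], [0, 0, 0], [0, 0, 0], [0, 0, 0], [0, 0, 0], [0, 0, 0], [0, 0, 0], [0, 0, 0]], "dp": [[0.002, 0, -0.0022], [0.006, 0, -0.0067], [0.014, 0, -0.016], [0.024, 0, -0.028], [0.034, 0, -0.04], [0.044, 0, -0.053], [0.056, 0, -0.067], [0.05, 0, -0.09], [0.045, 0, -0.12], [0.0344, 0, -0.154], [0.0344, 0, -0.154], [0.0344, 0, -0.154]], "gripper": [50, 50, 50, 50, 50, 50, 50, 50, 50, 50, 50, 50]}}

```text
clock: 11.23
ee_pos: [0.5068, 0.4311, 0.2653]
tool_rot: [1.432, 1.921, -0.63]
wrist_force: [0.3, 0.6, -0.9]
finger_gap: 0.501
grip_force: 0.0
```

```bash
python3 - <<'E'
from h import *
now(); Q,p=look()
cv2.imwrite("pics/sc3.png",p[80:340,180:500,::-1].repeat(2,0).repeat(2,1))
k=(abs(Q[...,2]-.066)<.004)&(Q[...,0]>.15)&(Q[...,0]<.2)&(abs(Q[...,1])<.085);print("stop",rect(Q[k])[:3])
E
```

```text
t 11.23 tip [-118.6   -0.8  149.1] ztool [ 0.741  0.004 -0.672] ytool [-0.001  1.     0.004] F [-0.5  0.4 -0.9] q [ 0.85  0.79  0.24  1.55 -0.68  2.33] gap 0.5
1496 z 0.1289 (array([94.8, -2. ]), array([111.7, 150.5]), 89.9)
[0.02   0.0214 0.1662 0.1686]
[-0.0565 -0.053   0.0522  0.0529]
stop (array([174.1,  57.7]), array([29.9, 36.6]), 63.25)
```

View pics/sc3.png

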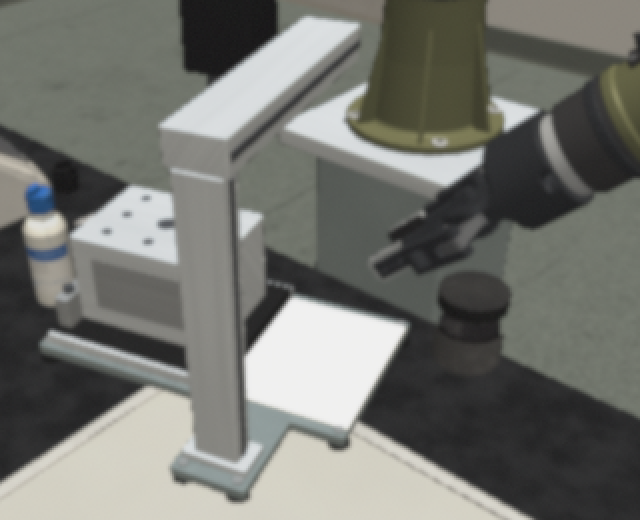

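The block lies flat against the stop at (75,300) in the crop. It is square and centred within 2 mm, the bottle and jar haven't moved, and the arm is clear.

```bash
python3 -c "
from bench import *
print(close_job())"
```

```text
the job is handed in; nothing more can be done
None
```

The job is handed in (no verdict came back): the block lies flat, marked face up and square against the end stop after a press I estimate at 16 N, with the arm clear and the bottle and jar where they stood.

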